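# Lock a filter cartridge into the water station of a sweet kitchen

### The arm

A 6-joint arm with a two-finger parallel gripper is mounted at the origin on the work surface. World frame = base frame: x ahead of the robot, y to its left, z up, the work surface at z = 0. Lengths are in m, angles in degrees, forces in N, time in s.
With the tool pointing down it reaches from about 0.35 to 0.875 m from the base axis. Payload 4.2 kg.
Tool frame: the origin (TCP) lies on the centre line of the jaws, within the pads' length; the fingertips stand 25 mm ahead of it and the grasp point (between the pads) lies 6 mm ahead of it; z points along the fingers, y is the line along which they close (so a half turn about z gives the same grasp; the last joint's range is limited). The gripper opens to 87 mm and grips with 3 to 60 N. Pads are 19 mm wide; open, the fingers measure 117 mm over their backs; the gripper's body (75 mm by 190 mm) begins 51 mm behind the grasp point.
Start: joints at [-48.954, 22.042, 0.453, 0, -68.411, -14.817], TCP at [0.276, -0.561, 0.248] pointing down, gripper open.
Joint ranges: [-179.83, 179.83], [-69.29, 118.12], [-61.27, 80.66], [-181.25, 117.63], [-171.15, -9.14], [-177.46, 177.46]. Speed limits (degrees/s): [159.86, 159.86, 180, 180, 180, 180].

### API

Orientations are given as a 3x3 rotation matrix whose columns are the frame's x, y, z axes.
In Python, from station import r gives the robot as it stands.
- The arm moves only by the tool move_arm, never from a script. Its argument "series" is a list of rows, each an object with "grip": the opening, from 0 (shut) to 1 (fully open); "xyz": the shift along the tool's x, y, z in mm, a list of three; "angular": the turn, a rotation vector about the tool's x, y, z in rad, a list of three. A call has 1 to 10 rows; each row is the pose to reach, as a shift and turn from the pose commanded when the call began, along the tool's axes at that moment; what a row does not reach only later rows make up. A row lasts 1/10 s, in which the tool goes at most 50 mm and 8.59 degrees, less where a joint would pass 70% of its speed; a pose out of reach is approached as far as the arm can. A call with a gripper value outside its range is refused whole. The fingers move at their own pace and stop on an object; the grip force is fixed at half the most. Time passes only in rows, so rows that repeat a pose let the fingers close. It gives the time, the measured TCP pose, the force, the opening and the grip force at its end, in the units of the state.
- r.sense(): the state, without advancing time (a new reading comes with each control period).
- r.capture(name): name is "side" or "top"; returns a dict with "img" (420x560x3 uint8, red, green, blue), "camera_matrix" (3x3 intrinsics, pixels), "rvec" (rotation vector, rad) and "tvec" (3), from world to camera coordinates, as OpenCV has them. Camera axes: x right, y down, z forward; pixel columns grow to the right and rows downward; lengths in m; the calibration is good to about 2 mm. A picture is of the moment at which its call begins. There is no depth.
- r.finish_job(): hands the job in; it is judged then, once.
The state is a dict: "time_s": time; "joints": joint angles; "joint_velocities": joint speeds; "effort": joint torques, N m; "tcp_pos": TCP position; "ee_rot": TCP orientation; "wrist_force": force on the tool from outside, world axes, zero at the start; "moment": the same for the moment, N m; "gripper_width": opening from 0.0 (shut) to 1.0 (fully open); "gripper_force": force on a finger pad.
Only numpy, scipy, OpenCV 4.12 (cv2) and the standard library are available. Lean on these libraries where they do the work, as an engineer would, in place of code of your own. Each camera call takes 0.05 s, during which the arm holds its last target. There are 200 camera calls.

### The job

Fit the water-filter cartridge that stands on the bench into the round filter head of the water station: feel for the slots with its two lugs, press it in against the spring, twist it nearly a quarter turn clockwise (seen from above) up to the stop, and let go so that the spring lifts it into its lock and it stays there upright. Be gentle: cartridge and station must never press on each other with more than 60 N. Leave the spatula, the mug and the jar where they are.

Things in the scene. Friction and masses are not known exactly. Their poses are not given: they have to be found in the camera images.
- cartridge_mid (a point): The white filter cartridge (102 mm tall, 180 g), at mid-height on its axis, 51 mm above its underside; z up its axis, x along its wing. Starts upright. From the underside: neck 36 mm in diameter (0-32 mm), its lowest 8 mm tapered to 27 mm; round body 60 mm in diameter (32-66 mm); flat wing to grip (64-102 mm), 16 mm thick (y), 50 mm long (x). A half turn about z fits the same.
- cartridge: The same cartridge, origin at the centre of its underside, same axes. It has two opposite lugs on the neck, in line with the wing (at +x and -x), 10 to 16 mm above the underside, each 10 mm wide, reaching to 26 mm from the axis. The body hides them from above.
- station: Water station fixed to the bench: white base slab 130 x 270 x 10 mm with the filter head, and a tower 120 x 100 mm, 130 mm high, whose near face is 95 mm from the head's axis towards +y. Origin on the bench under the axis of the filter head, z up.
- head (a point): Filter head: round upright socket, 72 mm outside, open on top. Point on its axis at the rim's top, 55 mm above the bench; axes as the station's. In it a dark steel ring, level with the rim: 38 mm bore (neck: 36 mm) and two opposite entry slots 12.6 mm wide. They lie along the station's x, give or take 0.45 rad (varies, not measured): look, or try angles with the lugs on the lip until they drop in.
- spring (a point): Top of the spring plunger at rest, on the head's axis 14 mm below the rim. Lugs' undersides, mm below rim: spring met at 4 (3 N, then 500 N/m); lugs clear the lip's roof from 16 on (9 N); hard floor at 20 (11 N). Only there does the cartridge turn, clockwise from above (negative about z). Let go unlocked, the spring pushes it back up.
- lock (a point): Where cartridge_mid ends when locked: on the head's axis, 29 mm above the rim. The locking notch is 80 degrees clockwise from the entry slot, a hard stop 9 degrees beyond it. Let go anywhere within 8 degrees of the notch, or at the stop, and the spring lifts the lugs 4 mm into the notch, undersides 12 mm below the rim: locked.
- spatula: Spatula with blue handle, 260 mm long, lying on the bench: leave it. Origin on its underside.
- mug: White mug, 76 mm wide, 85 mm high, standing on the bench: leave it. Origin at its underside's centre.
- jar: Amber jar with white cap, 64 mm wide, 100 mm high, standing on the bench: leave it. Origin at its underside's centre.
There are look-alikes about, which are no part of the job. What is shaped like the cartridge but yellow is not meant.

How it is judged (in metres and radians):
On the way, in this order (a step that is already met when the one before it is completed fails the run):
1. the cartridge is lifted clear of the bench (height (world z) of cartridge_mid above 0.09 m), for 0.1 s.
2. the cartridge is pressed in against the spring, its lugs below the lip (z of cartridge_mid in the frame of head below 0.0258 m and horizontal distance between cartridge_mid and head below 0.005 m), for 0.1 s.
At the end, for the whole second after the job is handed in: The cartridge is at rest and let go in the filter head, locked: its middle 29 mm (+/- 2 mm) above the rim, within 5 mm of the head's axis, upright within 0.08 rad, its wing more than 0.7 rad away from the station's x axis (z of cartridge_mid in the frame of head between 0.0272 and 0.0312 m and horizontal distance between cartridge_mid and head below 0.005 m and angle between cartridge_mid's own z axis and vertical below 0.08 rad and angle between the x axis of cartridge_mid and the x axis of head, either way round above 0.7 rad and linear speed of cartridge below 0.02 m/s); the robot touches nothing.
It fails at once if cartridge and station press on each other with more than 60 N (contact force between cartridge and station above 60 N).
It fails at once if the spatula, mug or jar is moved by more than 30 mm (distance of any of spatula, mug, jar from where it was at the start of the episode above 0.03 m).
It also fails if it takes over 72 s, if anything falls off the work surface, if the arm or the gripper's body presses on something with over 40 N, if the wrist force passes 120 N, or if a joint passes its speed limit or range.

## Working session

There is one attempt and no reset: what is moved stays moved. The work goes in short steps, Python scripts to look and compute and a tool call to move; the robot and the scene stay as the last step left them, time stands still between calls to the robot, and variables do not carry over. Pictures are saved under pics/ and viewed, at most 10 in all, crops included, and the job is handed in when it is done.

Besides the shell and the picture viewer there is one more tool, called after "Request:" in YAML: its name, and indented under it one key for each argument. move_arm: Moves the arm, as the interface text tells. Its arguments: {"type":"object","properties":{"series":{"type":"array"}},"required":["series"]}

```bash
mkdir -p pics; cat > h.py <<'E'
import numpy as np, cv2
from station import r
def cap(n,f):
    c=r.capture(n); cv2.imwrite('pics/'+f,c['img'][:,:,::-1]); np.savez('pics/'+f+'.npz',**{k:np.array(c[k]) for k in ('img','camera_matrix','rvec','tvec')}); return c
def ray(c,u,v,z):
    R=cv2.Rodrigues(np.array(c['rvec'],float))[0]; t=np.array(c['tvec'],float).ravel()
    o=-R.T@t; d=R.T@np.linalg.inv(c['camera_matrix'])@[u,v,1]
    return o+d*(z-o[2])/d[2]
def proj(c,p):
    return cv2.projectPoints(np.array(p,float).reshape(-1,3),np.array(c['rvec'],float),np.array(c['tvec'],float),np.array(c['camera_matrix'],float),None)[0].reshape(-1,2)
def crop(c,f,u0,v0,u1,v1,s):
    cv2.imwrite('pics/'+f,cv2.resize(c['img'][v0:v1,u0:u1,::-1],None,fx=s,fy=s,interpolation=cv2.INTER_CUBIC))
def load(f): return dict(np.load('pics/'+f+'.npz'))
E
python3 - <<'E'
from h import *
for n in('top','side'):
    c=cap(n,n+'1.png'); R=cv2.Rodrigues(np.array(c['rvec']))[0]; print(n,-R.T@np.array(c['tvec']).ravel(),R[2])
s=r.sense(); print(s['time_s'],s['ee_rot'],s['gripper_width'])
E
```

```text
top [ 0.41574036 -0.16216279  0.98556025] [ 0.20168749  0.01481593 -0.97933786]
side [0.17252116 0.34986665 0.44523309] [ 0.57041992 -0.6589825  -0.49026847]
0.1 [[-8.97107433e-01 -4.41811442e-01 -9.50130206e-04]
 [-4.41812453e-01  8.97105798e-01  1.71569662e-03]
 [ 9.43529190e-05  1.95894355e-03 -9.99998077e-01]] 0.9927045134599469
```

View pics/top1.png

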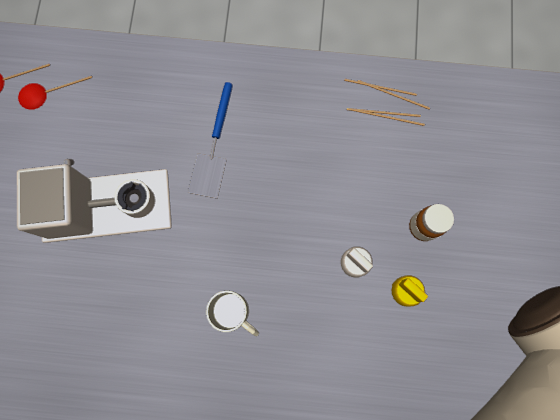

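View pics/side1.png

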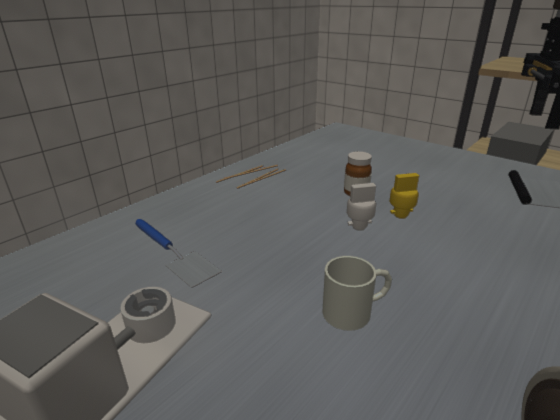

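The top view shows the white cartridge at (357,262), the yellow look-alike at (409,291), the filter head at (133,197), the jar at (435,222) and the mug at (228,312). The side view shows white at (361,205) and yellow at (404,196). White fits the description, so I'll check enlarged crops of it and the head.

```bash
python3 - <<'E'
from h import *
c=load('top1.png')
a=cv2.resize(c['img'][232:292,327:387,::-1],None,fx=6.5,fy=6.5,interpolation=cv2.INTER_CUBIC)
b=cv2.resize(c['img'][167:227,103:163,::-1],None,fx=6.5,fy=6.5,interpolation=cv2.INTER_CUBIC)
cv2.imwrite('pics/c1.png',np.hstack([a,b]))
E
```

```text
(no output)
```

View pics/c1.png

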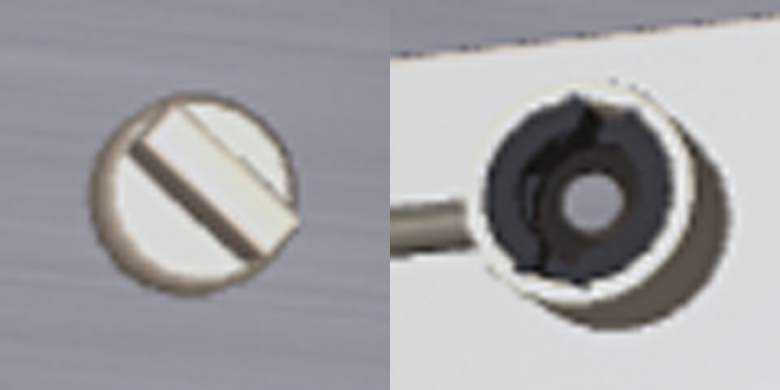

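The white one is the cartridge: plain round body and flat wing, with its top corners at crop (178,102), (138,140), (265,255), (298,218). The head's rim circle is centred at crop (581,192). The slots seem to lie near (605,105) and (555,280). Next I'll compute the poses and rectify the head.

```bash
python3 - <<'E'
from h import *
c=load('top1.png')
f=lambda u,v,x0,y0,z: ray(c,x0+u/6.5-.42,y0+v/6.5-.42,z)
P=np.array([f(u,v,327,232,.102) for u,v in[(178,102),(138,140),(265,255),(298,218)]])
print(P.mean(0)); print('len',np.linalg.norm(P[2]-P[1]),np.linalg.norm(P[3]-P[0]),'thk',np.linalg.norm(P[1]-P[0]),np.linalg.norm(P[3]-P[2]))
d=P[2]-P[1]+P[3]-P[0]; print('wing yaw',np.degrees(np.arctan2(d[1],d[0])))
pts=[(468,192),(695,192),(581,82),(581,303)]
H=[f(u-390,v,103,167,.055) for u,v in pts]; print(np.round(H,4),np.mean(H,0))
h=np.mean(H,0)
# slab edges (top z=.010) in full image: near long edge, far long edge corners
S=[ray(c,u,v,.01) for u,v in[(167,170),(171,228),(44,241),(70,178)]]; print(np.round(S,4))
# rectified head: world x up, y left; 8px/mm, plane z=.055
n=560; g=(np.arange(n)-n/2)/7000.
X=h[0]-g[:,None]+0*g[None]; Y=h[1]-g[None]+0*g[:,None]
m=proj(c,np.stack([X,Y,0*X+.055],-1).reshape(-1,3)).astype(np.float32).reshape(n,n,2)
im=cv2.remap(c['img'],m,None,cv2.INTER_CUBIC)
im=np.clip((im/255.)**.5*255,0,255).astype(np.uint8)
for rr in(19,26,36): cv2.circle(im,(n//2,n//2),rr*7,(255,0,0),1)
cv2.imwrite('pics/c2.png',im[:,:,::-1])
# side view check
s=load('side1.png'); print('side proj cart top',proj(s,P.mean(0)),'head',proj(s,h))
E
```

```text
[ 0.51714106 -0.31296512  0.102     ]
len 0.04840631761621412 0.04726626386941353 thk 0.01623496133094733 0.014480638707472541
wing yaw -128.40471455620408
[[0.6008 0.1816 0.055 ]
 [0.6078 0.1115 0.055 ]
 [0.6393 0.1523 0.055 ]
 [0.5695 0.1411 0.055 ]] [0.60434078 0.14660845 0.055     ]
[[0.6777 0.0961 0.01  ]
 [0.5537 0.0696 0.01  ]
 [0.5008 0.3278 0.01  ]
 [0.6397 0.2993 0.01  ]]
side proj cart top [[363.18053379 184.40725444]] head [[145.72573185 301.66795309]]
```

View pics/c2.png

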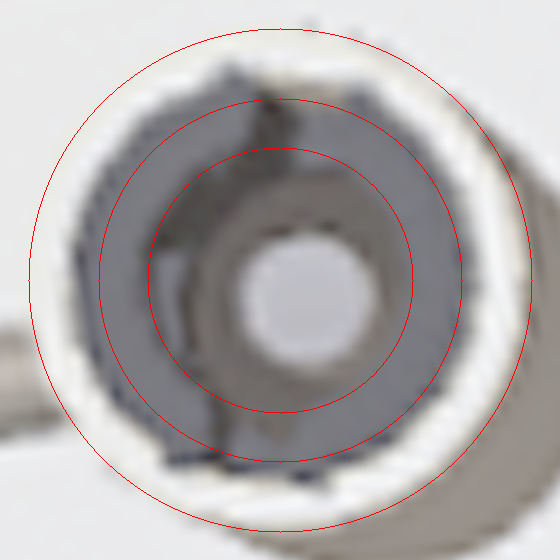

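The poses agree with each other:
- **Cartridge:** at (0.517,-0.313), wing yaw −128° (≡52°).
- **Head:** at (0.604,0.147), rim 70 mm across. The station yaw is about +12°.
- **Slots:** in the rectified crop (up = +x, left = +y) the slot centres lie near (300,88) and (256,467). That puts the slot yaw at about −7° world, or −19° relative to the station, which is within 0.45 rad.

Now I'll go above the cartridge.

```bash
cat >> h.py <<'E'
from scipy.spatial.transform import Rotation as Ro
def go(x,y,z,yaw):
    "tool-frame shift [mm] and rotvec from measured pose to tool-down pose with tool-x yaw [deg]"
    s=r.sense(); R=np.array(s['ee_rot']); a=np.radians(yaw)
    T=np.array([[np.cos(a),np.sin(a),0],[np.sin(a),-np.cos(a),0],[0,0,-1]])
    print('xyz',np.round(R.T@(np.array([x,y,z])-s['tcp_pos'])*1000,1),'ang',np.round(Ro.from_matrix(R.T@T).as_rotvec(),4),
     'F',np.round(s['wrist_force'],1),'w',round(s['gripper_width'],3),'t',s['time_s'])
E
python3 -c "
from h import *
go(.517,-.313,.17,-128.4)"
```

```text
xyz [-325.4  115.1   76.8] ang [ 1.90e-03  3.00e-04 -4.43e-01] F [ 0.6 -0.1 -0.6] w 0.993 t 0.1
```

Request:
move_arm:
  series:
    - {"grip":0.7,"xyz":[-325.4,115.1,76.8],"angular":[0.0019,0.0003,-0.443]}
    - {"grip":0.7,"xyz":[-325.4,115.1,76.8],"angular":[0.0019,0.0003,-0.443]}
    - {"grip":0.7,"xyz":[-325.4,115.1,76.8],"angular":[0.0019,0.0003,-0.443]}
    - {"grip":0.7,"xyz":[-325.4,115.1,76.8],"angular":[0.0019,0.0003,-0.443]}
    - {"grip":0.7,"xyz":[-325.4,115.1,76.8],"angular":[0.0019,0.0003,-0.443]}
    - {"grip":0.7,"xyz":[-325.4,115.1,76.8],"angular":[0.0019,0.0003,-0.443]}
    - {"grip":0.7,"xyz":[-325.4,115.1,76.8],"angular":[0.0019,0.0003,-0.443]}
    - {"grip":0.7,"xyz":[-325.4,115.1,76.8],"angular":[0.0019,0.0003,-0.443]}
    - {"grip":0.7,"xyz":[-325.4,115.1,76.8],"angular":[0.0019,0.0003,-0.443]}
    - {"grip":0.7,"xyz":[-325.4,115.1,76.8],"angular":[0.0019,0.0003,-0.443]}

```text
time_s: 1.1
tcp_pos: [0.5167, -0.314, 0.1707]
ee_rot: [[-0.621, -0.784, 0.0], [-0.784, 0.621, -0.002], [0.001, -0.001, -1.0]]
wrist_force: [-0.5, 0.7, -0.8]
gripper_width: 0.701
gripper_force: 0.0
```

```bash
python3 - <<'E'
from h import *
go(.517,-.313,.096,-128.4)
c=cap('side','side2.png'); cv2.imwrite('pics/c3.png',cv2.resize(c['img'][60:260,260:460,::-1],None,fx=3,fy=3,interpolation=cv2.INTER_CUBIC))
print(r.sense()['tcp_pos'],r.sense()['joints'])
E
```

```text
xyz [-1.   0.5 74.7] ang [-0.0013 -0.001  -0.0003] F [-0.5  0.7 -0.8] w 0.701 t 1.1
[ 0.51653417 -0.31438532  0.17095584] [-15.96471843  23.62448496  -8.76731877   0.09404189 -57.52810852
 -22.55237481]
```

View pics/c3.png

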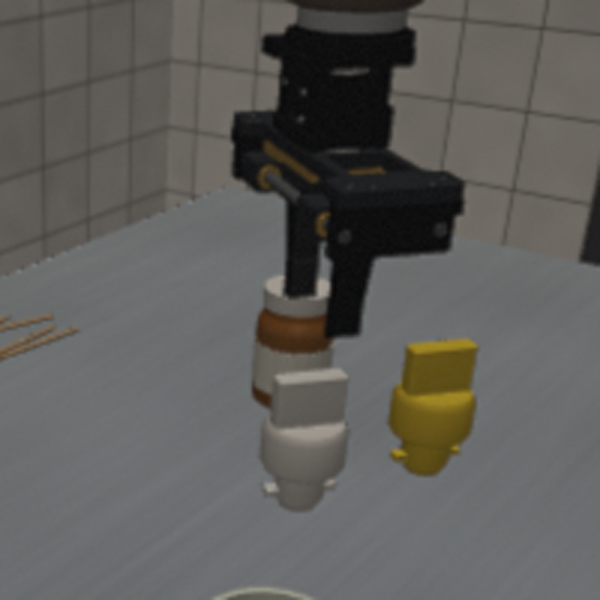

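The crop shows the open fingers, tips at (303,295) and (345,330), above and astride the white cartridge, whose wing top centre is at (311,376). That is full-image (363.7,185), matching my estimate of (363,184). The lugs are visible in line with the wing. Descend and grip.

Request:
move_arm:
  series:
    - {"grip":0.7,"xyz":[-1,0.5,25],"angular":[-0.001,-0.001,0]}
    - {"grip":0.7,"xyz":[-1,0.5,50],"angular":[-0.001,-0.001,0]}
    - {"grip":0.7,"xyz":[-1,0.5,65],"angular":[-0.001,-0.001,0]}
    - {"grip":0.7,"xyz":[-1,0.5,74],"angular":[-0.001,-0.001,0]}
    - {"grip":0.7,"xyz":[-1,0.5,74],"angular":[-0.001,-0.001,0]}
    - {"grip":0.4,"xyz":[-1,0.5,74],"angular":[-0.001,-0.001,0]}
    - {"grip":0.25,"xyz":[-1,0.5,74],"angular":[-0.001,-0.001,0]}
    - {"grip":0.1,"xyz":[-1,0.5,74],"angular":[-0.001,-0.001,0]}
    - {"grip":0.1,"xyz":[-1,0.5,74],"angular":[-0.001,-0.001,0]}
    - {"grip":0.1,"xyz":[-1,0.5,74],"angular":[-0.001,-0.001,0]}

```text
time_s: 2.15
tcp_pos: [0.5177, -0.3125, 0.0972]
ee_rot: [[-0.621, -0.784, 0.001], [-0.784, 0.621, -0.0], [-0.001, -0.001, -1.0]]
wrist_force: [0.8, 0.2, -0.2]
gripper_width: 0.332
gripper_force: 0.0
```

Request:
move_arm:
  series:
    - {"grip":0,"xyz":[0,0,0],"angular":[0,0,0]}
    - {"grip":0,"xyz":[0,0,0],"angular":[0,0,0]}
    - {"grip":0,"xyz":[0,0,0],"angular":[0,0,0]}
    - {"grip":0,"xyz":[0,0,0],"angular":[0,0,0]}
    - {"grip":0,"xyz":[0,0,0],"angular":[0,0,0]}

```text
time_s: 2.65
tcp_pos: [0.5177, -0.3126, 0.0968]
ee_rot: [[-0.621, -0.784, 0.001], [-0.784, 0.621, -0.0], [-0.0, -0.001, -1.0]]
wrist_force: [0.0, -0.1, 0.1]
gripper_width: 0.179
gripper_force: 30.0
```

Request:
move_arm:
  series:
    - {"grip":0,"xyz":[0,0,-10],"angular":[0,0,0]}
    - {"grip":0,"xyz":[0,0,-40],"angular":[0,0,0]}
    - {"grip":0,"xyz":[0,0,-80],"angular":[0,0,0]}
    - {"grip":0,"xyz":[0,0,-105],"angular":[0,0,0]}
    - {"grip":0,"xyz":[0,0,-120],"angular":[0,0,0]}
    - {"grip":0,"xyz":[0,0,-120],"angular":[0,0,0]}

```text
time_s: 3.25
tcp_pos: [0.5185, -0.313, 0.2199]
ee_rot: [[-0.621, -0.784, 0.006], [-0.784, 0.621, -0.002], [-0.002, -0.006, -1.0]]
wrist_force: [0.1, 0.2, -2.0]
gripper_width: 0.179
gripper_force: 30.0
```

```bash
python3 - <<'E'
from h import *
go(.6043,.1466,.217,-7)
c=cap('side','side3.png'); cv2.imwrite('pics/c4.png',cv2.resize(c['img'][20:220,260:460,::-1],None,fx=3,fy=3,interpolation=cv2.INTER_CUBIC))
E
```

```text
xyz [-413.6  218.1    2.4] ang [-0.0059 -0.0055 -2.1184] F [ 0.1  0.2 -2. ] w 0.179 t 3.25
```

View pics/c4.png

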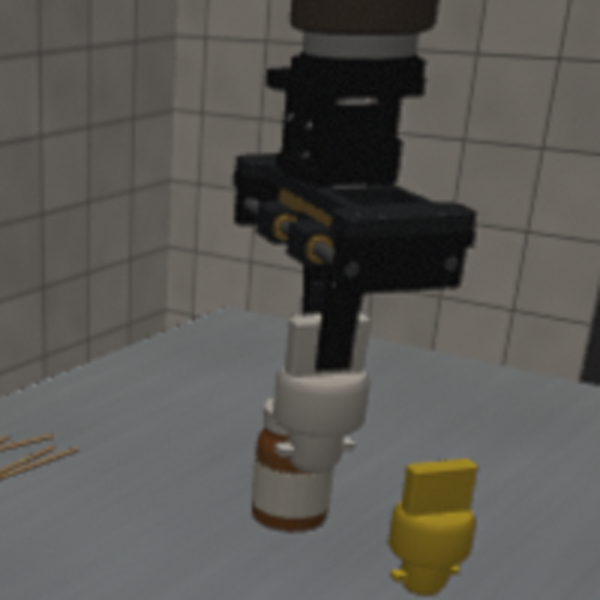

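The cartridge hangs upright in the fingers at crop (322,400), lugs at (285,448) and (348,442), well held with 30 N. Carry it to the head.

Request:
move_arm:
  series:
    - {"grip":0,"xyz":[-20,11,0],"angular":[0,0,-0.1]}
    - {"grip":0,"xyz":[-60,32,0],"angular":[0,0,-0.24]}
    - {"grip":0,"xyz":[-100,53,0],"angular":[0,0,-0.38]}
    - {"grip":0,"xyz":[-140,74,0],"angular":[0,0,-0.52]}
    - {"grip":0,"xyz":[-180,95,0],"angular":[0,0,-0.66]}
    - {"grip":0,"xyz":[-220,116,0],"angular":[0,0,-0.8]}
    - {"grip":0,"xyz":[-260,137,0],"angular":[0,0,-0.94]}
    - {"grip":0,"xyz":[-290,153,0],"angular":[0,0,-1.08]}
    - {"grip":0,"xyz":[-310,163,0],"angular":[0,0,-1.2]}
    - {"grip":0,"xyz":[-310,163,0],"angular":[0,0,-1.2]}

```text
time_s: 4.3
tcp_pos: [0.5818, 0.0342, 0.2147]
ee_rot: [[0.509, -0.86, -0.002], [-0.86, -0.509, -0.001], [-0.001, 0.002, -1.0]]
wrist_force: [-0.2, -0.3, -2.2]
gripper_width: 0.181
gripper_force: 29.9
```

```bash
python3 -c "
from h import *
go(.6043,.1466,.19,-7);s=r.sense();print(s['tcp_pos'],s['joints'])"
```

```text
xyz [-85.2 -76.6  24.6] ang [ 0.0017  0.0017 -0.914 ] F [-0.2 -0.3 -2.2] w 0.181 t 4.3
[0.58184185 0.03422224 0.21469494] [ 1.92713724e+01  1.94655927e+01 -8.37933027e+00 -1.65365039e-02
 -6.22882766e+01  1.13661238e+01]
```

Request:
move_arm:
  series:
    - {"grip":0,"xyz":[-15,-14,4],"angular":[0,0,-0.13]}
    - {"grip":0,"xyz":[-35,-32,10],"angular":[0,0,-0.27]}
    - {"grip":0,"xyz":[-55,-50,15],"angular":[0,0,-0.41]}
    - {"grip":0,"xyz":[-70,-64,20],"angular":[0,0,-0.55]}
    - {"grip":0,"xyz":[-85.2,-76.6,24.6],"angular":[0,0,-0.69]}
    - {"grip":0,"xyz":[-85.2,-76.6,24.6],"angular":[0,0,-0.83]}
    - {"grip":0,"xyz":[-85.2,-76.6,24.6],"angular":[0.0017,0.0017,-0.914]}
    - {"grip":0,"xyz":[-85.2,-76.6,24.6],"angular":[0.0017,0.0017,-0.914]}
    - {"grip":0,"xyz":[-85.2,-76.6,24.6],"angular":[0.0017,0.0017,-0.914]}

```text
time_s: 5.2
tcp_pos: [0.6048, 0.143, 0.1912]
ee_rot: [[0.992, -0.13, 0.001], [-0.13, -0.992, -0.001], [0.001, 0.0, -1.0]]
wrist_force: [0.7, 0.1, -2.3]
gripper_width: 0.184
gripper_force: 30.0
```

```bash
python3 - <<'E'
from h import *
go(.6043,.1466,.163,-7)
c=cap('side','side4.png'); cv2.imwrite('pics/c5.png',cv2.resize(c['img'][180:380,50:250,::-1],None,fx=3,fy=3,interpolation=cv2.INTER_CUBIC))
t=cap('top','top4.png')
p=r.sense()['tcp_pos']; print(p)
for q in([p[0],p[1],p[2]-.097],[p[0],p[1],p[2]-.065],[.6043,.1466,.055]): print((proj(c,q)-[50,180])*3)
E
```

```text
xyz [-1.  -3.5 28.2] ang [ 0.0004 -0.0012 -0.0081] F [ 0.7  0.1 -2.3] w 0.184 t 5.2
[0.60502992 0.14321754 0.1916799 ]
[[277.98242527 296.14340928]]
[[265.54229102 240.67623031]]
[[287.24030174 365.03191564]]
```

View pics/c5.png

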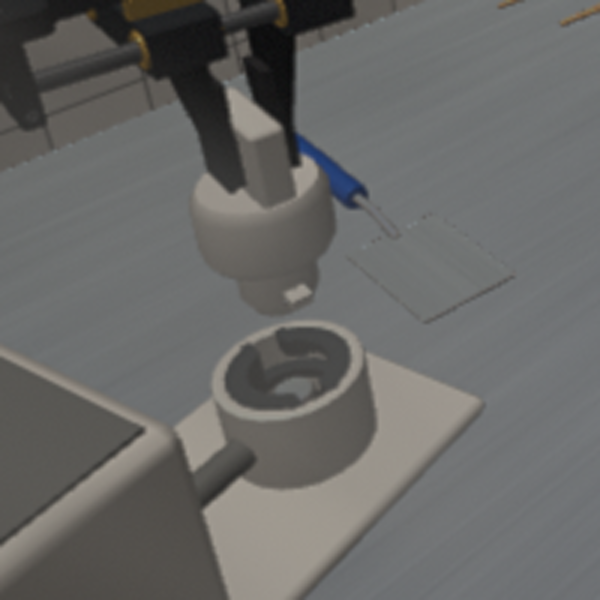

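The crop shows the cartridge above the head, neck bottom about (278,305) against a predicted (278,296), and the rim centred near (290,366) against a predicted (287,365). One slot is visible at (263,340), so I'll take its angle from this view.

```bash
python3 - <<'E'
from h import *
c=load('side4.png')
f=lambda u,v,z:ray(c,50+u/3-.33,180+v/3-.33,z)
E=np.array([[213,378],[366,366],[290,320]],float)
h=np.array([.6043,.1466,.055])
for u,v in[(247,347),(280,331),(263,338),(213,378),(366,366),(289,320)]:
    d=f(u,v,.055)-h; print((u,v),np.round(d*1000,1),np.linalg.norm(d)*1e3,np.degrees(np.arctan2(d[1],d[0])))
n=560; g=(np.arange(n)-n/2)/7000.
X=h[0]-g[:,None]+0*g[None]; Y=h[1]-g[None]+0*g[:,None]
m=proj(c,np.stack([X,Y,0*X+.055],-1).reshape(-1,3)).astype(np.float32).reshape(n,n,2)
im=cv2.remap(c['img'],m,None,cv2.INTER_CUBIC)
im=np.clip((im/255.)**.6*255,0,255).astype(np.uint8)
for rr in(19,26,36): cv2.circle(im,(n//2,n//2),rr*7,(255,0,0),1)
cv2.imwrite('pics/c6.png',im[:,:,::-1])
E
```

```text
(247, 347) [27.6  5.4 -0. ] 28.159908295174816 10.957579404996439
(280, 331) [ 25.7 -11.9  -0. ] 28.30645876935629 -24.97052843568643
(263, 338) [27.5 -3.5 -0. ] 27.739809627390635 -7.206536141403963
(213, 378) [20.3 28.  -0. ] 34.568777598093625 54.02641097100783
(366, 366) [-28.9 -24.3   0. ] 37.71730935893843 -139.9154999335223
(289, 320) [ 29.6 -19.7  -0. ] 35.567197173607205 -33.64567673563087
```

View pics/c6.png

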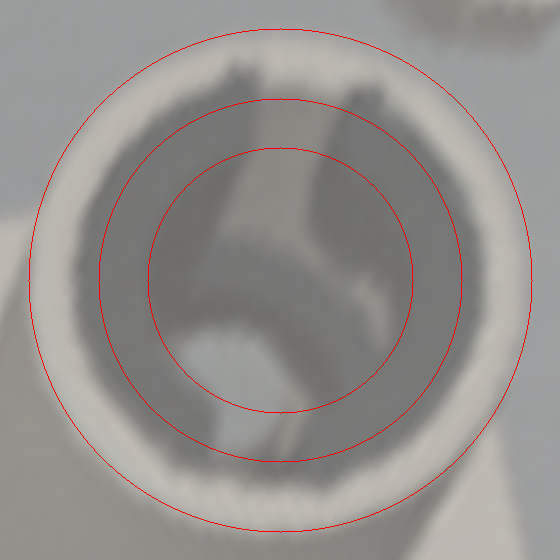

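The rectified view gives slot centres at (300,103) and (257,458), so the yaw is −6.9°, agreeing with the top view. Their midpoint is at (278,280), so the head centre is confirmed. Now correct laterally and lower to just above the rim.

Request:
move_arm:
  series:
    - {"grip":0,"xyz":[-1,-3.5,8],"angular":[0,-0.001,-0.008]}
    - {"grip":0,"xyz":[-1,-3.5,18],"angular":[0,-0.001,-0.008]}
    - {"grip":0,"xyz":[-1,-3.5,28],"angular":[0,-0.001,-0.008]}
    - {"grip":0,"xyz":[-1,-3.5,32],"angular":[0,-0.001,-0.008]}
    - {"grip":0,"xyz":[-1,-3.5,32],"angular":[0,-0.001,-0.008]}
    - {"grip":0,"xyz":[-1,-3.5,32],"angular":[0,-0.001,-0.008]}

```text
time_s: 5.9
tcp_pos: [0.605, 0.1475, 0.1601]
ee_rot: [[0.993, -0.118, 0.002], [-0.118, -0.993, 0.0], [0.002, -0.0, -1.0]]
wrist_force: [0.8, -0.7, -1.2]
gripper_width: 0.186
gripper_force: 30.0
```

```bash
python3 -c "
from h import *
go(.6043,.1466,.146,-7)
import time
print(r.sense()['tcp_pos']); r.capture('top'); print(r.sense()['tcp_pos'])"
```

```text
xyz [-0.6  1.  14.1] ang [-0.0004 -0.0022  0.0035] F [ 0.8 -0.7 -1.2] w 0.186 t 5.9
[0.60500303 0.14752074 0.1600956 ]
[0.60513847 0.14758185 0.16044233]
```

Request:
move_arm:
  series:
    - {"grip":0,"xyz":[-0.7,1,4],"angular":[0,-0.002,0.003]}
    - {"grip":0,"xyz":[-0.7,1,8],"angular":[0,-0.002,0.003]}
    - {"grip":0,"xyz":[-0.7,1,11],"angular":[0,-0.002,0.003]}
    - {"grip":0,"xyz":[-0.7,1,13],"angular":[0,-0.002,0.003]}
    - {"grip":0,"xyz":[-0.7,1,13],"angular":[0,-0.002,0.003]}

```text
time_s: 6.45
tcp_pos: [0.6038, 0.1465, 0.1466]
ee_rot: [[0.993, -0.121, -0.001], [-0.121, -0.993, 0.0], [-0.001, -0.0, -1.0]]
wrist_force: [-0.3, 0.6, -1.1]
gripper_width: 0.182
gripper_force: 30.0
```

Request:
move_arm:
  series:
    - {"grip":0,"xyz":[0,0,1],"angular":[0,0,0]}
    - {"grip":0,"xyz":[0,0,2],"angular":[0,0,0]}
    - {"grip":0,"xyz":[0,0,2.5],"angular":[0,0,0]}
    - {"grip":0,"xyz":[0,0,2.5],"angular":[0,0,0]}

```text
time_s: 6.85
tcp_pos: [0.604, 0.1466, 0.1446]
ee_rot: [[0.993, -0.121, 0.0], [-0.121, -0.993, 0.001], [-0.0, -0.001, -1.0]]
wrist_force: [-0.3, 0.9, -1.8]
gripper_width: 0.18
gripper_force: 30.0
```

Request:
move_arm:
  series:
    - {"grip":0,"xyz":[0,0,0.7],"angular":[0,0,0]}
    - {"grip":0,"xyz":[0,0,1.4],"angular":[0,0,0]}
    - {"grip":0,"xyz":[0,0,2],"angular":[0,0,0]}
    - {"grip":0,"xyz":[0,0,2],"angular":[0,0,0]}

```text
time_s: 7.25
tcp_pos: [0.6042, 0.1468, 0.1426]
ee_rot: [[0.993, -0.121, 0.001], [-0.121, -0.993, 0.001], [0.001, -0.001, -1.0]]
wrist_force: [0.9, 0.4, -1.9]
gripper_width: 0.182
gripper_force: 30.0
```

Request:
move_arm:
  series:
    - {"grip":0,"xyz":[0,0,0.7],"angular":[0,0,0]}
    - {"grip":0,"xyz":[0,0,1.4],"angular":[0,0,0]}
    - {"grip":0,"xyz":[0,0,2],"angular":[0,0,0]}
    - {"grip":0,"xyz":[0,0,2],"angular":[0,0,0]}

```text
time_s: 7.65
tcp_pos: [0.6042, 0.1467, 0.1406]
ee_rot: [[0.993, -0.121, 0.001], [-0.121, -0.993, 0.001], [0.001, -0.001, -1.0]]
wrist_force: [0.7, 0.9, -1.8]
gripper_width: 0.183
gripper_force: 30.0
```

The lugs are below the rim with no contact force, so they are in the slots. Press on.

Request:
move_arm:
  series:
    - {"grip":0,"xyz":[0,0,1],"angular":[0,0,0]}
    - {"grip":0,"xyz":[0,0,2],"angular":[0,0,0]}
    - {"grip":0,"xyz":[0,0,3],"angular":[0,0,0]}
    - {"grip":0,"xyz":[0,0,4],"angular":[0,0,0]}
    - {"grip":0,"xyz":[0,0,4],"angular":[0,0,0]}

```text
time_s: 8.15
tcp_pos: [0.6043, 0.1467, 0.1371]
ee_rot: [[0.993, -0.121, 0.001], [-0.121, -0.993, 0.001], [0.001, -0.001, -1.0]]
wrist_force: [0.6, 0.1, 1.4]
gripper_width: 0.18
gripper_force: 30.0
```

Request:
move_arm:
  series:
    - {"grip":0,"xyz":[0,0,1],"angular":[0,0,0]}
    - {"grip":0,"xyz":[0,0,2],"angular":[0,0,0]}
    - {"grip":0,"xyz":[0,0,3],"angular":[0,0,0]}
    - {"grip":0,"xyz":[0,0,4],"angular":[0,0,0]}
    - {"grip":0,"xyz":[0,0,5],"angular":[0,0,0]}
    - {"grip":0,"xyz":[0,0,6],"angular":[0,0,0]}
    - {"grip":0,"xyz":[0,0,6],"angular":[0,0,0]}

```text
time_s: 8.85
tcp_pos: [0.6043, 0.1467, 0.131]
ee_rot: [[0.993, -0.121, 0.001], [-0.121, -0.993, 0.001], [0.001, -0.001, -1.0]]
wrist_force: [0.9, 1.1, 5.1]
gripper_width: 0.183
gripper_force: 30.0
```

Request:
move_arm:
  series:
    - {"grip":0,"xyz":[0,0,1],"angular":[0,0,0]}
    - {"grip":0,"xyz":[0,0,2],"angular":[0,0,0]}
    - {"grip":0,"xyz":[0,0,3],"angular":[0,0,0]}
    - {"grip":0,"xyz":[0,0,4],"angular":[0,0,0]}
    - {"grip":0,"xyz":[0,0,5],"angular":[0,0,0]}
    - {"grip":0,"xyz":[0,0,6],"angular":[0,0,0]}
    - {"grip":0,"xyz":[0,0,7],"angular":[0,0,0]}
    - {"grip":0,"xyz":[0,0,7],"angular":[0,0,0]}

```text
time_s: 9.65
tcp_pos: [0.6045, 0.1468, 0.1248]
ee_rot: [[0.993, -0.121, 0.002], [-0.121, -0.993, 0.001], [0.001, -0.001, -1.0]]
wrist_force: [-1.0, 0.8, 8.2]
gripper_width: 0.182
gripper_force: 30.0
```

```bash
python3 -c "
from h import *
s=r.sense();print(s['joints'],s['moment'],s['tcp_pos'])"
```

```text
[ 2.85368261e+01  2.78392530e+01 -9.16207390e+00  4.74775923e-03
 -5.29012301e+01  5.45153953e+01] [ 0.33960218  0.40967469 -0.02696899] [0.60446494 0.14678089 0.12481478]
```

Request:
move_arm:
  series:
    - {"grip":0,"xyz":[0,0,0.5],"angular":[0,0,0.06]}
    - {"grip":0,"xyz":[0,0,0.5],"angular":[0,0,0.12]}
    - {"grip":0,"xyz":[0,0,0.5],"angular":[0,0,0.18]}
    - {"grip":0,"xyz":[0,0,0.5],"angular":[0,0,0.24]}
    - {"grip":0,"xyz":[0,0,0.5],"angular":[0,0,0.3]}
    - {"grip":0,"xyz":[0,0,0.5],"angular":[0,0,0.35]}
    - {"grip":0,"xyz":[0,0,0.5],"angular":[0,0,0.35]}

```text
time_s: 10.35
tcp_pos: [0.6049, 0.1466, 0.1245]
ee_rot: [[0.891, -0.455, 0.003], [-0.455, -0.891, 0.001], [0.002, -0.002, -1.0]]
wrist_force: [0.6, 1.2, 7.3]
gripper_width: 0.179
gripper_force: 30.0
```

```bash
python3 -c "
from h import *
s=r.sense();print(s['joints'],s['moment'],s['tcp_pos'],s['wrist_force'])"
```

```text
[ 2.85171733e+01  2.78724509e+01 -9.17654001e+00  4.04479048e-02
 -5.27969878e+01  3.44164110e+01] [ 0.12032527  0.07707694 -0.01856792] [0.60494749 0.1466495  0.12446182] [0.61955957 1.15318635 7.27110232]
```

Request:
move_arm:
  series:
    - {"grip":0,"xyz":[0,0,0],"angular":[0,0,0.07]}
    - {"grip":0,"xyz":[0,0,0],"angular":[0,0,0.14]}
    - {"grip":0,"xyz":[0,0,0],"angular":[0,0,0.21]}
    - {"grip":0,"xyz":[0,0,0],"angular":[0,0,0.28]}
    - {"grip":0,"xyz":[0,0,0],"angular":[0,0,0.35]}
    - {"grip":0,"xyz":[0,0,0],"angular":[0,0,0.42]}
    - {"grip":0,"xyz":[0,0,0],"angular":[0,0,0.49]}
    - {"grip":0,"xyz":[0,0,0],"angular":[0,0,0.56]}
    - {"grip":0,"xyz":[0,0,0],"angular":[0,0,0.63]}
    - {"grip":0,"xyz":[0,0,0],"angular":[0,0,0.7]}

```text
time_s: 11.35
tcp_pos: [0.6052, 0.1469, 0.1245]
ee_rot: [[0.387, -0.922, 0.003], [-0.922, -0.387, 0.001], [0.0, -0.004, -1.0]]
wrist_force: [0.3, 1.7, 7.3]
gripper_width: 0.183
gripper_force: 29.9
```

Request:
move_arm:
  series:
    - {"grip":0,"xyz":[0,0,0],"angular":[0,0,0.07]}
    - {"grip":0,"xyz":[0,0,0],"angular":[0,0,0.14]}
    - {"grip":0,"xyz":[0,0,0],"angular":[0,0,0.21]}
    - {"grip":0,"xyz":[0,0,0],"angular":[0,0,0.28]}
    - {"grip":0,"xyz":[0,0,0],"angular":[0,0,0.34]}
    - {"grip":0,"xyz":[0,0,0],"angular":[0,0,0.38]}
    - {"grip":0,"xyz":[0,0,0],"angular":[0,0,0.38]}

```text
time_s: 12.05
tcp_pos: [0.6053, 0.147, 0.1246]
ee_rot: [[0.019, -1.0, 0.004], [-1.0, -0.019, 0.001], [-0.001, -0.004, -1.0]]
wrist_force: [0.9, 1.2, 7.9]
gripper_width: 0.181
gripper_force: 30.0
```

```bash
python3 -c "
from h import *
s=r.sense();R=s['ee_rot'];print(np.degrees(np.arctan2(R[1][0],R[0][0])),s['moment'],s['tcp_pos'],s['wrist_force'])"
```

```text
-88.90048320433803 [ 0.47314113 -0.09449674  0.0325495 ] [0.60527467 0.14699963 0.12460785] [0.94907191 1.17013464 7.86669004]
```

It turned freely to about 82° past the slot, at the notch. Ease up with the spring, then let go.

Request:
move_arm:
  series:
    - {"grip":0,"xyz":[0,0,-1],"angular":[0,0,0]}
    - {"grip":0,"xyz":[0,0,-2],"angular":[0,0,0]}
    - {"grip":0,"xyz":[0,0,-3],"angular":[0,0,0]}
    - {"grip":0,"xyz":[0,0,-4],"angular":[0,0,0]}
    - {"grip":0,"xyz":[0,0,-4],"angular":[0,0,0]}

```text
time_s: 12.55
tcp_pos: [0.6052, 0.147, 0.1281]
ee_rot: [[0.02, -1.0, 0.003], [-1.0, -0.02, 0.002], [-0.001, -0.003, -1.0]]
wrist_force: [0.6, 1.0, 5.7]
gripper_width: 0.183
gripper_force: 30.0
```

Request:
move_arm:
  series:
    - {"grip":0.35,"xyz":[0,0,0],"angular":[0,0,0]}
    - {"grip":0.5,"xyz":[0,0,0],"angular":[0,0,0]}
    - {"grip":0.5,"xyz":[0,0,0],"angular":[0,0,0]}
    - {"grip":0.5,"xyz":[0,0,0],"angular":[0,0,0]}
    - {"grip":0.5,"xyz":[0,0,0],"angular":[0,0,0]}
    - {"grip":0.5,"xyz":[0,0,-10],"angular":[0,0,0]}
    - {"grip":0.5,"xyz":[0,0,-40],"angular":[0,0,0]}
    - {"grip":0.5,"xyz":[0,0,-80],"angular":[0,0,0]}
    - {"grip":0.5,"xyz":[0,0,-110],"angular":[0,0,0]}
    - {"grip":0.5,"xyz":[0,0,-110],"angular":[0,0,0]}

```text
time_s: 13.55
tcp_pos: [0.6066, 0.1473, 0.2439]
ee_rot: [[0.02, -1.0, 0.011], [-1.0, -0.02, 0.004], [-0.004, -0.011, -1.0]]
wrist_force: [-0.1, 0.1, 0.6]
gripper_width: 0.5
gripper_force: 0.0
```

```bash
python3 - <<'E'
from h import *
c=cap('side','side5.png'); cv2.imwrite('pics/c7.png',cv2.resize(c['img'][180:380,50:250,::-1],None,fx=3,fy=3,interpolation=cv2.INTER_CUBIC))
h=np.array([.6045,.1467,0])
a=np.radians(-88.9); x=np.array([np.cos(a),np.sin(a),0])*.025; y=np.array([-np.sin(a),np.cos(a),0])*.008
for z in(.135,.148): print(z,np.round((proj(c,[h+[0,0,z]+s*x+t*y for s in(1,-1) for t in(1,-1)])-[50,180])*3).tolist())
E
```

```text
0.135 [[293.0, 199.0], [314.0, 211.0], [196.0, 249.0], [216.0, 263.0]]
0.148 [[288.0, 176.0], [309.0, 188.0], [189.0, 225.0], [210.0, 238.0]]
```

View pics/c7.png

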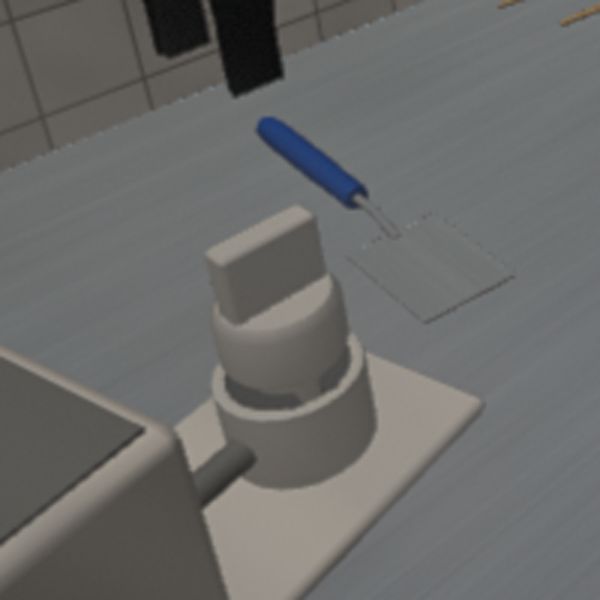

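The wing's top corners at (313,215) and (218,262) match the prediction for the locked height, (314,211) and (216,263). The cartridge stands upright and the gripper is clear of it.

```bash
python3 -c "
from station import r
print(r.finish_job())"
```

```text
the job is handed in; nothing more can be done
None
```

The cartridge is in the filter head, turned about 82° to its notch, let go and standing upright at the locked height in the last camera image; I handed the job in at about 14 s, but the judge's verdict was not shown to me.

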